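# Light the hygrometer and crack the desiccator's sticky lid

## Task

First, with the desiccator still shut, turn and tilt the bench lamp's head by its orange bar so that the lamp points straight at the round hygrometer dial on the desiccator's lid. Then take the lid's black handle, pull until the sticky seal breaks free, and keep holding the lid by the handle just a little open, with about a 25 mm gap at its front edge: finish while holding it there, the lamp still on the dial. Do not let the lid fly up beyond about 50 mm of gap, and leave the glassware and the dish where they stand.

Things in the scene. Friction and masses are not known exactly. Their poses are not given: they have to be found in the camera images.
- lamp_pivot (a point): Centre of the bench lamp's white round head (about 95 mm long, 66 mm across at the lens), on both the swivel axis and the tilt axis, 240 mm above the bench; it does not move when the head is turned. Its frame turns with the head: x is the beam, out of the lens; y is the tilt axis, to the left of the beam; z is the head's up, towards the orange bar. The lamp stands on a fixed grey round foot of 120 mm diameter.
- lamp_bar (a point): Middle of the orange round bar over the lamp's head, 75 mm from lamp_pivot along the head's z; 12 mm thick, parallel to the tilt axis, with 60 mm free length between its two 8 mm uprights and 40 mm free below it. Same axes as lamp_pivot. Gripped across (along the head's x) from above it lets the head both swivel and tilt, the bar turning between the fingers.
- lamp_swivel (a joint): Swivel of the lamp's head about the vertical through lamp_pivot, rad, growing counter-clockwise seen from above, range -0.5 to 2.3; at 0 the beam points along the foot's x, which may be turned a little. Stays where it is left (friction about 0.1 N m).
- lamp_head (a joint): Tilt of the lamp's head about its y axis, rad, range -0.7 to 0.7; 0 is a level beam, positive points the beam down, negative up. Stays where it is left (friction about 0.12 N m).
- dial (a point): Centre of the top face of the hygrometer dial on the lid: a black round case 60 mm across and 12 mm high with a white face and red needle, 144.5 mm above the bench when shut; 70 mm in front of the hinge line. x points from the front to the hinge, z up from the lid.
- lid_handle (a point): Middle of the black round handle bar on the lid: 12 mm thick, 100 mm long along the lid's y (parallel to the hinge), its axis 36 mm above the lid's upper face, near the lid's front edge, 168.5 mm above the bench when shut. In the lid's frame it lies 165 mm in front of (-x) and 48 mm above lid_hinge. Frame as dial.
- lid_hinge (a point): Middle of the lid's hinge line, along the rear (far) edge of the fixed white desiccator box (200 x 200 x 120 mm); the aluminium lid is 12 mm thick and reaches 208 mm in front of the hinge. x points from the front to the rear, y along the hinge, z up.
- lid (a joint): Opening angle of the lid, rad: 0 shut, growing as the front edge rises, stop at 0.38; 0.12 rad is a gap of 25 mm at the front edge. The lid (about 0.35 kg) falls shut when let go. At rest the seal holds it: an upward pull at the handle of about 12 N starts it (up to about 20 N if the bar is gripped hard without turning the hand, since it rubs in the fingers); the pull falls away over the first 10 mm or so of rise to about 2 to 3 N, the weight alone.
- flask_a: Clear glass conical flask, 76 mm across the foot, 130 mm high, origin at the centre of its underside. Leave alone.
- flask_b: Green glass conical flask of the same size, origin at the centre of its underside. Leave alone.
- amber_bottle: Brown bottle with black cap, 66 mm across, 140 mm high, origin at the centre of its underside. Leave alone.
- dish: White dish 80 mm across, 30 mm high, origin at the centre of its underside. Leave alone.

How it is judged:
By the outcome, as a careful person would: the job done as asked, in the order asked, and still so for the second after the job is handed in, while the arm keeps its last pose, push and grip.
It also fails if it takes over 38 s, if anything falls off the work surface, if the arm or the gripper's body presses on something with over 40 N, if the wrist force passes 120 N, or if a joint passes its speed limit or range.

## Robot

A 6-joint arm with a two-finger parallel gripper is mounted at the origin on the work surface. World frame = base frame: x ahead of the robot, y to its left, z up, the work surface at z = 0. Lengths are in m, angles in rad, forces in N, time in s.
With the tool pointing down it reaches from about 0.225 to 0.725 m from the base axis. Payload 3.1 kg.
Tool frame: the origin (TCP) lies between the finger pads; the fingertips stand ctrl.nose_length ahead of it and the grasp point (between the pads) lies 6 mm ahead of it (ctrl.nose_length is the distance from the TCP to the fingertips, in m); z points along the fingers, y is the line along which they close (so a half turn about z gives the same grasp; the last joint's range is limited). The gripper opens to 85 mm and grips with 20 to 120 N. Pads are 22 mm wide; open, the fingers measure 114 mm over their backs; the gripper's body (76 mm by 85 mm) begins 54 mm behind the grasp point. The pads swing forward as they close: fully open they stand 13 mm farther back than shut.
Start: joints at [1.197, 0.048, 0.099, 1.622, 0, 1.443], TCP at [0.128, 0.509, 0.256] pointing down, gripper open.
Joint ranges: [-2.91, 2.91], [-0.99, 1.94], [-1.21, 1.42], [-2.12, 2.29], [-1.49, 1.47], [-3.14, 3.14]. Speed limits (rad/s): [2.79, 2.79, 3.14, 3.14, 3.14, 3.14].

## Interface

Orientations are given as a unit quaternion [w, x, y, z].
In Python, from station import ctrl, optics gives the robot as it stands.
- The arm moves only by the shell command python3 -m creep 'ROWS' [FORCE]. ROWS is JSON, one flat list of numbers, 7 for each row, row after row: the shift along the tool's x, y, z in cm, then the turn, a rotation vector about the tool's x, y, z in degrees, then the closure in counts, from 0 (fully open) to 255 (shut). A call has 1 to 12 rows; each row is the pose to reach, as a shift and turn from the pose commanded when the call began, along the tool's axes at that moment; what a row does not reach only later rows make up. A row lasts 1/12 s, in which the tool goes at most 41.7 mm and 7.16 degrees, less where a joint would pass 70% of its speed; a pose out of reach is approached as far as the arm can. A call with a gripper value outside its range is refused whole. The fingers move at their own pace and stop on an object; FORCE is the grip in N (left out, the last holds). Time passes only in rows, so rows that repeat a pose let the fingers close. It gives the time, the measured TCP pose, the force, the opening and the grip force at its end, in the units of the state.
- ctrl.sense(): the state, without advancing time (a new reading comes with each control period).
- optics.read_camera(name): name is "scene" or "top" or "wrist"; returns a dict with "image" (420x560x3 uint8, red, green, blue), "mtx" (3x3 intrinsics, pixels), "camera_from_world" (4x4, takes a point from world to camera coordinates); the wrist camera has in their place "T_tool_cam" (4x4, takes a point from camera to tool coordinates, whose origin is the TCP and whose axes are the flange's). Camera axes: x right, y up, looking along -z (the intrinsics and any distortion apply to the point x, -y, -z); pixel columns grow to the right and rows downward; lengths in m; the calibration is good to about 2 mm. A picture is of the moment at which its call begins: read the wrist's pose just before it. There is no depth.
- ctrl.finish_job(): hands the job in; it is judged then, once.
Trained networks look in the newest picture that a camera, given by its name, has taken for a name from the list of things; names that differ only in an ending like _2 or _b are one class to them, and where a whole thing is asked for, a point or a joint stands for the part that bears it (a point fixed in the world has none). Each returns a list of dicts, best first, with "conf" (0 to 1); they miss things now and then, are a little off and sometimes report something else, mostly with a low value. They report only what shows in the picture. A call takes as long as a camera call.
- optics.silhouettes(camera, name): "pixels" (420x560 bool, what is visible of it) and "box" ([left, top, right, bottom] in pixels, round what is visible of it).
The state is a dict: "time_s": time; "q": joint angles; "qd": joint speeds; "tau": joint torques, N m; "tool_pos": TCP position; "tcp_rot": TCP orientation; "contact_force": force on the tool from outside, world axes, zero at the start; "ft_torque": the same for the moment, N m; "gripper_width": opening from 0.0 (shut) to 1.0 (fully open); "finger_force": force on a finger pad.
Only numpy, scipy, OpenCV 4.12 (cv2) and the standard library are available. Lean on these libraries where they do the work, as an engineer would, in place of code of your own. Each camera call takes 0.05 s, during which the arm holds its last target. There are 200 camera calls.

## Working session

There is one attempt and no reset: what is moved stays moved. The work goes in short steps, Python scripts to look and compute and a shell command to move; the robot and the scene stay as the last step left them, time stands still between calls to the robot, and variables do not carry over. Pictures are saved under pics/ and viewed, at most 10 in all, crops included, and the job is handed in when it is done.

```bash
ls; mkdir -p pics; python3 - <<'E'
from station import ctrl, optics
import cv2,numpy as np
s=ctrl.sense();print(s,ctrl.nose_length)
for n in("scene","top"):
    r=optics.read_camera(n);cv2.imwrite(f"pics/{n}0.png",r["image"][...,::-1]);print(n,r["mtx"].tolist(),np.round(r["camera_from_world"],4).tolist(),[k for k in r])
    for t in("lamp_pivot","lamp_bar","dial","lid_handle","lid"):
        for d in optics.silhouettes(n,t)[:2]:
            ys,xs=np.nonzero(d["pixels"]);print(t,round(d["conf"],2),d["box"],xs.mean().round(1),ys.mean().round(1),len(xs))
E
```

```text
pics
{'time_s': 0.0, 'q': array([1.19721246e+00, 4.87345804e-02, 9.75721684e-02, 1.62198905e+00,
       2.26041913e-05, 1.44302124e+00]), 'qd': array([-0.0001461 ,  0.00155605, -0.00027358,  0.00041432,  0.00092303,
        0.0003382 ]), 'tau': array([-2.34001154e-04, -3.38784921e+01,  3.20014894e+01,  2.03180948e-02,
       -2.91054739e-04,  2.71969498e-06]), 'tool_pos': array([0.12754269, 0.50869923, 0.25511263]), 'tcp_rot': array([-3.03058279e-04,  1.22595133e-01,  9.92456068e-01, -1.13795558e-03]), 'contact_force': array([0.15043148, 0.25418544, 0.59407904]), 'ft_torque': array([-0.05235588,  0.03332349,  0.05086881]), 'finger_force': 0.0, 'gripper_width': 1.0033156044947393} 0.025
scene [[410.61472483703346, 0.0, 277.2075188723705], [0.0, 410.61472483703346, 207.30378925125433], [0.0, 0.0, 1.0]] [[-0.4763, 0.8793, -0.0017, 0.237], [-0.7328, -0.3959, 0.5535, 0.3105], [0.486, 0.2649, 0.8329, -1.6253], [0.0, 0.0, 0.0, 1.0]] ['image', 'mtx', 'camera_from_world']
lamp_pivot 0.61 [202.4, 127.2, 236.2, 170.6] 219.5 150.4 791
lamp_bar 0.77 [207.7, 131.8, 236.1, 174.3] 219.5 151.3 757
la
[... 406 characters left out ...]
6.0725232090994, 213.9489249934911], [0.0, 0.0, 1.0]] [[0.0216, -0.9997, -0.0147, 0.0647], [0.9839, 0.0186, 0.1776, -0.5865], [-0.1772, -0.0183, 0.984, -1.4304], [0.0, 0.0, 0.0, 1.0]] ['image', 'mtx', 'camera_from_world']
lamp_pivot 0.77 [380.7, 215.1, 425.6, 261.0] 399.3 237.9 1199
lamp_pivot 0.52 [190.2, 181.0, 271.2, 270.4] 229.2 226.1 6705
lamp_bar 0.75 [187.8, 181.7, 273.8, 268.2] 229.2 226.2 6796
lamp_bar 0.63 [378.7, 214.0, 425.5, 261.9] 399.6 237.7 1247
dial 0.73 [188.7, 183.2, 271.6, 271.7] 229.0 226.1 6683
lid_handle 0.73 [186.4, 179.1, 273.9, 270.2] 229.0 226.1 6747
lid_handle 0.16 [379.1, 216.3, 428.7, 261.6] 398.9 237.8 1198
lid 0.88 [186.5, 183.7, 271.8, 272.0] 228.9 225.9 6745
```

```bash
python3 - <<'E'
import cv2,numpy as np
a=cv2.imread("pics/scene0.png")[100:310,180:410];b=cv2.imread("pics/top0.png")[150:310,170:450]
cv2.imwrite("pics/sc.png",cv2.resize(a,None,fx=2.8,fy=2.8,interpolation=cv2.INTER_CUBIC))
cv2.imwrite("pics/tc.png",cv2.resize(b,None,fx=2.8,fy=2.8,interpolation=cv2.INTER_CUBIC))
E
```

```text
(no output)
```

View pics/sc.png

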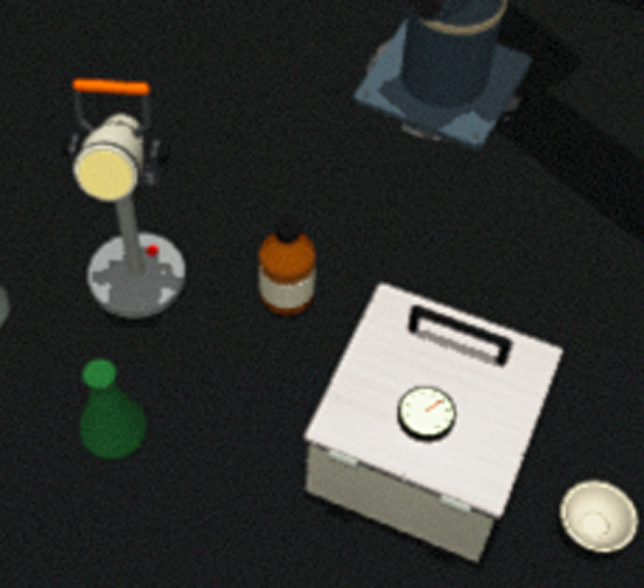

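View pics/tc.png

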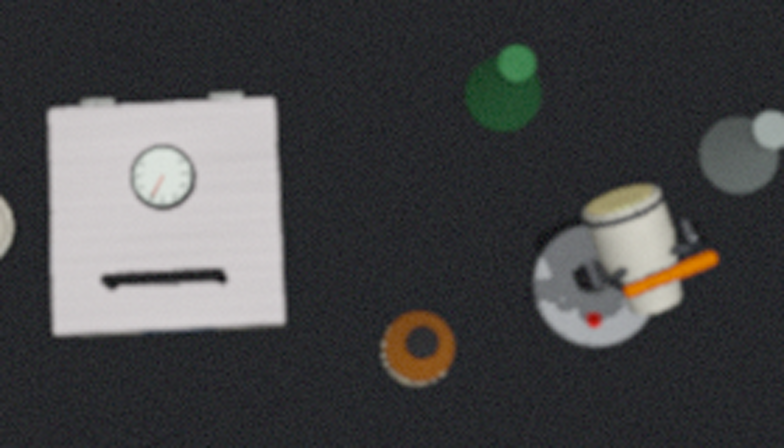

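The scene view shows the lamp at crop pixel (110,160), its bar from (76,86) to (149,89), the box with the dial at (427,411) and the handle at (460,334). The top view shows the bar from (628,291) to (716,258), the dial at (163,176), the handle at (164,277) and the foot at (597,285). The beam points ahead and upward.

```bash
cat > h.py <<'E'
from station import ctrl, optics
import cv2,numpy as np
from scipy.spatial.transform import Rotation as R
from scipy.optimize import least_squares
def ray(K,T,p):  # world origin,dir
    d=np.array([(p[0]-K[0,2])/K[0,0],-(p[1]-K[1,2])/K[1,1],-1.])
    Ri=T[:3,:3].T;return -Ri@T[:3,3],Ri@d
def atz(K,T,p,z):
    o,d=ray(K,T,p);return o+d*(z-o[2])/d[2]
def tri(rs):
    A=0;b=0
    for o,d in rs:
        d=d/np.linalg.norm(d);P=np.eye(3)-np.outer(d,d);A=A+P;b=b+P@o
    x=np.linalg.solve(A,b);return x,[np.linalg.norm(np.cross(x-o,d/np.linalg.norm(d))) for o,d in rs]
def tool():
    s=ctrl.sense();q=s["tcp_rot"];return s,np.array(s["tool_pos"]),R.from_quat(q,scalar_first=True)
E
python3 - <<'E'
from h import *
S=optics.read_camera("scene");T=optics.read_camera("top")
ks,ts,kt,tt=S["mtx"],S["camera_from_world"],T["mtx"],T["camera_from_world"]
f=lambda c,o:(np.array(c)+.5)/2.8-.5+np.array(o)
s=lambda *c:f(c,(180,100)); t=lambda *c:f(c,(170,150))
np.set_printoptions(precision=4,suppress=True)
for n,a,b,z in(("dial",s(427,411),t(163,176),.1445),("handle",s(460,334),t(164,277),.1685),("foot",s(137,272),t(597,285),.012),("barL",s(149,89),t(628,291),None),("barR",s(76,86),t(716,258),None)):
    print(n,*tri([ray(ks,ts,a),ray(kt,tt,b)]), *( [atz(ks,ts,a,z),atz(kt,tt,b,z)] if z else []))
for n,b in(("fl",(48,108)),("fr",(275,98)),("nl",(54,335)),("nr",(285,325))): print(n,atz(kt,tt,t(*b),.132))
for n,b in(("hl",(105,279)),("hr",(224,274))): print(n,atz(kt,tt,t(*b),.1685))
print("amber",atz(kt,tt,t(419,345),.1),"green",atz(kt,tt,t(517,63),.13),"clear",atz(kt,tt,t(772,130),.13))
E
```

```text
dial [0.5691 0.2162 0.1456] [np.float64(0.0008686226192703803), np.float64(0.0008686226192702744)] [0.5682 0.2169 0.1445] [0.5696 0.2155 0.1445]
handle [0.4754 0.2104 0.1571] [np.float64(0.0010187686216804306), np.float64(0.0010187686216804426)] [0.4823 0.2129 0.1685] [0.4745 0.2081 0.1685]
foot [ 0.4916 -0.1974  0.015 ] [np.float64(0.001980531774484046), np.float64(0.001980531774484096)] [ 0.4894 -0.1968  0.012 ] [ 0.4928 -0.1997  0.012 ]
barL [ 0.4533 -0.1718  0.3138] [np.float64(0.002187086146964637), np.float64(0.002187086146964633)]
barR [ 0.4817 -0.2432  0.3088] [np.float64(0.0013502461578551038), np.float64(0.001350246157855286)]
fl [0.6339 0.3264 0.132 ]
fr [0.6473 0.116  0.132 ]
nl [0.424  0.3099 0.132 ]
nr [0.4373 0.1014 0.132 ]
hl [0.4716 0.2603 0.1685]
hr [0.4782 0.1551 0.1685]
amber [ 0.4241 -0.0212  0.1   ] green [ 0.6852 -0.1082  0.13  ] clear [ 0.6258 -0.3423  0.13  ]
```

```bash
cat >> h.py <<'E'
def togo(pos,yaw_y,tilt=None):
    """print shift (cm) & turn (deg) in tool axes to TCP pos, tool z down, tool y at yaw_y deg"""
    s,p,r=tool();c,n=np.cos(np.radians(yaw_y)),np.sin(np.radians(yaw_y))
    Rt=R.from_matrix(np.array([[-n,c,0],[c,n,0],[0,0,-1.]]))
    print("shift",np.round(r.inv().apply(np.array(pos)-p)*100,2),"turn",np.round((r.inv()*Rt).as_rotvec(degrees=True),1),"q",np.round(s["q"],2),"F",np.round(s["contact_force"],1),"t",s["time_s"])
E
python3 -m creep '[0,0,-14.5,0,0,0,0, 0,0,-14.5,0,0,0,0, 0,0,-14.5,0,0,10,0, -50.4,-61.2,-14.5,0,0,54,0, -50.4,-61.2,-14.5,0,0,54,0, -50.4,-61.2,-14.5,0,0,54,0, -50.4,-61.2,-14.5,0,0,54,0, -50.4,-61.2,-14.5,0,0,54,0, -50.4,-61.2,-14.5,0,0,54,0, -50.4,-61.2,-14.5,0,0,54,0, -50.4,-61.2,-14.5,0,0,54,0, -50.4,-61.2,-14.5,0,0,54,0]' 30
python3 -c "
from h import *
togo([.4675,-.2075,.40],21.6)"
```

```text
time_s: 1.7
tool_pos: [0.2887, 0.1688, 0.3912]
tcp_rot: [0.001, 0.559, 0.829, 0.001]
contact_force: [1.3, 0.2, -0.1]
gripper_width: 0.996
finger_force: 0.0
shift [-41.59   2.52  -0.88] turn [0.1 0.  0.4] q [ 0.33 -0.35  0.03  1.95  0.    1.52] F [ 1.3  0.2 -0.1] t 1.7
```

```bash
python3 -m creep '[-41.6,2.5,-0.9,0,0,0,0, -41.6,2.5,-0.9,0,0,0,0, -41.6,2.5,-0.9,0,0,0,0, -41.6,2.5,-0.9,0,0,0,0, -41.6,2.5,-0.9,0,0,0,0, -41.6,2.5,-0.9,0,0,0,0, -41.6,2.5,-0.9,0,0,0,0, -41.6,2.5,-0.9,0,0,0,0, -41.6,2.5,-0.9,0,0,0,0, -41.6,2.5,-0.9,0,0,0,0, -41.6,2.5,-0.9,0,0,0,0, -41.6,2.5,-0.9,0,0,0,0]'
python3 - <<'E'
from h import *
togo([.4675,-.2075,.40],21.6)
s,p,r=tool();w=optics.read_camera("wrist");cv2.imwrite("pics/w1.png",w["image"][...,::-1])
print(w["mtx"],w["T_tool_cam"])
for z in ([.4675,-.2075,.311],[.4533,-.1718,.311],[.4817,-.2432,.311]):
    c=np.linalg.inv(w["T_tool_cam"])@np.append(r.inv().apply(np.array(z)-p),1)
    print(w["mtx"]@[c[0]/-c[2],c[1]/c[2],1])
E
```

```text
time_s: 2.7
tool_pos: [0.4675, -0.2081, 0.3971]
tcp_rot: [-0.002, 0.561, 0.828, -0.0]
contact_force: [-0.8, 1.4, -0.5]
gripper_width: 0.999
finger_force: 0.0
shift [ 0.06  0.02 -0.29] turn [-0.2 -0.2  0.1] q [-0.55  0.11  0.45  1.92  0.    0.64] F [-0.8  1.4 -0.5] t 2.7
[[315.51417939   0.         276.04488804]
 [  0.         315.51417939 211.88644575]
 [  0.           0.           1.        ]] [[-1.11500354e-03  9.51680781e-01  3.07087036e-01  7.94843096e-02]
 [ 9.99998990e-01  7.90631584e-04  1.18068656e-03 -1.98469226e-04]
 [ 8.80843994e-04  3.07088043e-01 -9.51680702e-01 -1.17171334e-01]
 [ 0.00000000e+00  0.00000000e+00  0.00000000e+00  1.00000000e+00]]
[277.40361987 230.65975409   1.        ]
[277.45518551 175.68986396   1.        ]
[277.35729245 280.0456099    1.        ]
```

View pics/w1.png

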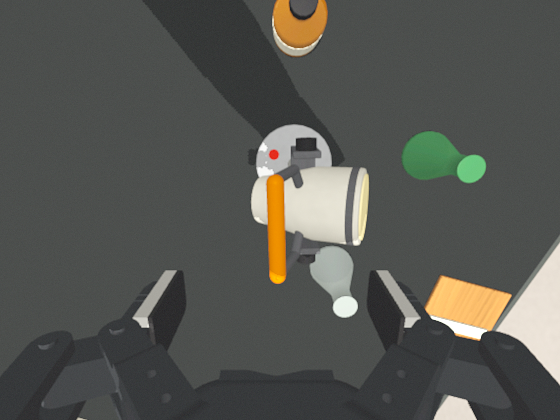

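Wrist view: the bar runs from (275,178) to (278,280), midway between the fingers (165 and 390), so it lies about 1.5° off the tool. Descend and grip.

```bash
python3 -m creep '[0,0,3,0,0,-1.5,0, 0,0,6,0,0,-1.5,0, 0,0,8,0,0,-1.5,0, 0,0,8,0,0,-1.5,0, 0,0,8,0,0,-1.5,255, 0,0,8,0,0,-1.5,255, 0,0,8,0,0,-1.5,255, 0,0,8,0,0,-1.5,255, 0,0,8,0,0,-1.5,255, 0,0,8,0,0,-1.5,255, 0,0,8,0,0,-1.5,255, 0,0,8,0,0,-1.5,255]' 25
python3 - <<'E'
from h import *
togo([.494,-.182,.3193],79.3)
print(ctrl.sense()["gripper_width"]*85)
E
```

```text
time_s: 3.75
tool_pos: [0.4672, -0.2064, 0.3209]
tcp_rot: [0.001, 0.549, 0.836, -0.0]
contact_force: [0.3, 0.2, 4.5]
gripper_width: 0.13
finger_force: 24.5
shift [1.17 3.43 0.16] turn [  0.    0.1 -55.9] q [-0.55  0.04  0.22  1.75 -0.    0.62] F [0.3 0.2 4.5] t 3.75
11.037160347329417
```

```bash
python3 - <<'E'
from h import *
s,p,r=tool();np.set_printoptions(suppress=True)
b=lambda y,t:.075*np.array([np.sin(t)*np.cos(y),np.sin(t)*np.sin(y),np.cos(t)])
y0,t0,y1,t1=np.radians(23.3),-.345,np.radians(79.3),.214
for k in np.linspace(0,1,12)[1:]:
    k=k*k*(3-2*k);y=y0+k*(y1-y0);t=t0+k*(t1-t0);print(np.round(r.inv().apply(b(y,t)-b(y0,t0))*100,2),round(-np.degrees(y-y0),1))
E
```

```text
[-0.06  0.09 -0.03] -1.3
[-0.19  0.35 -0.11] -4.9
[-0.32  0.76 -0.22] -10.2
[-0.39  1.27 -0.32] -16.8
[-0.32  1.83 -0.4 ] -24.2
[-0.11  2.36 -0.44] -31.8
[ 0.21  2.8  -0.43] -39.2
[ 0.59  3.12 -0.39] -45.8
[ 0.95  3.31 -0.34] -51.1
[ 1.22  3.4  -0.29] -54.7
[ 1.31  3.43 -0.27] -56.0
```

```bash
python3 -m creep '[-0.06,0.09,-0.03,0,0,-1.3,255, -0.19,0.35,-0.11,0,0,-4.9,255, -0.32,0.76,-0.22,0,0,-10.2,255, -0.39,1.27,-0.32,0,0,-16.8,255, -0.33,1.75,-0.4,0,0,-23.5,255, -0.15,2.28,-0.44,0,0,-30.5,255, 0.13,2.7,-0.43,0,0,-37.5,255, 0.5,3.05,-0.4,0,0,-44.5,255, 0.9,3.29,-0.35,0,0,-50.5,255, 1.22,3.4,-0.29,0,0,-54.7,255, 1.31,3.43,-0.27,0,0,-56,255, 1.31,3.43,-0.27,0,0,-56,255]'
python3 -m creep '[0,0,0,0,0,0,255, 0,0,0,0,0,0,255, 0,0,0,0,0,0,255]'
python3 - <<'E'
from h import *
togo([.494,-.182,.323],79.3)
s,p,r=tool();print(p+r.apply([0,0,.006]))
w=optics.read_camera("wrist");cv2.imwrite("pics/w2.png",w["image"][...,::-1])
for n in("top","scene"):
    im=optics.read_camera(n)["image"][...,::-1];cv2.imwrite(f"pics/{n}2.png",im)
a=cv2.imread("pics/scene2.png")[100:250,180:310];b=cv2.imread("pics/top2.png")[180:300,350:460]
cv2.imwrite("pics/c2.png",np.hstack([cv2.resize(a,(390,450)),cv2.resize(b,(400,450))]))
E
```

```text
time_s: 4.75
tool_pos: [0.4929, -0.181, 0.323]
tcp_rot: [-0.0, 0.093, 0.996, -0.001]
contact_force: [-3.0, -1.8, 4.8]
gripper_width: 0.131
finger_force: 25.1
time_s: 5.0
tool_pos: [0.4929, -0.1808, 0.3229]
tcp_rot: [-0.0, 0.093, 0.996, -0.0]
contact_force: [-3.9, -2.1, 5.4]
gripper_width: 0.126
finger_force: 25.1
shift [-0.13 -0.1  -0.01] turn [-0. -0.  0.] q [-0.48  0.08  0.26  1.76 -0.   -0.29] F [-3.9 -2.1  5.4] t 5.0
[ 0.49293026 -0.18082909  0.3169    ]
```

View pics/c2.png

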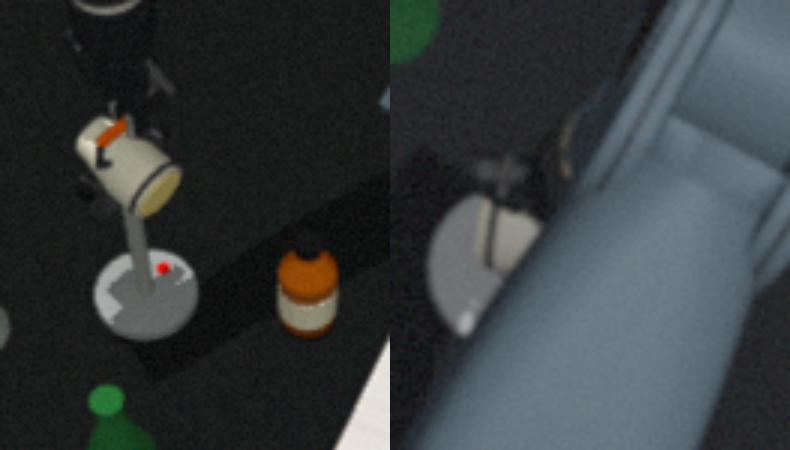

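The head followed, now pointing toward the box. Release and rise to check it.

```bash
python3 -m creep '[0,0,0,0,0,0,0, 0,0,0,0,0,0,0, 0,0,0,0,0,0,0, 0,0,0,0,0,0,0, 0,0,0,0,0,0,0, 0,0,-3,0,0,0,0, 0,0,-6,0,0,0,0, 0,0,-9,0,0,0,0, 0,0,-9,0,0,0,0, 0,0,-9,0,0,0,0]'
python3 - <<'E'
from h import *
togo([.494,-.182,.413],79.3)
s,p,r=tool();w=optics.read_camera("wrist");cv2.imwrite("pics/w3.png",w["image"][...,::-1])
hsv=cv2.cvtColor(w["image"],cv2.COLOR_RGB2HSV)
m=((hsv[...,0]<18)&(hsv[...,0]>5)&(hsv[...,1]>200)&(hsv[...,2]>120)).astype(np.uint8)
n,l,st,c=cv2.connectedComponentsWithStats(m)
for i in np.argsort(-st[1:,4])[:4]+1:
    pts=np.argwhere(l==i)[:,::-1].astype(np.float32);print(st[i],c[i],cv2.minAreaRect(pts))
E
```

```text
time_s: 5.98
tool_pos: [0.494, -0.1806, 0.4148]
tcp_rot: [0.002, 0.092, 0.996, -0.001]
contact_force: [-0.1, 0.4, -0.8]
gripper_width: 1.0
finger_force: 0.0
shift [-0.02 -0.14  0.18] turn [-0.1  0.3  0.1] q [-0.48  0.16  0.55  1.95  0.   -0.29] F [-0.1  0.4 -0.8] t 5.9833
[ 268  170   16  103 1496] [275.64304813 221.06216578] ((275.5, 221.0), (102.0, 15.0), 90.0)
[ 359   67   45   52 1013] [378.23889437  90.25370188] ((381.0, 92.5), (51.0, 44.0), 90.0)
[365 110   2   3   3] [365.66666667 111.        ] ((365.70001220703125, 110.9000015258789), (2.2360680103302, 0.4472135603427887), 63.43495178222656)
[360 104   1   1   1] [360. 104.] ((360.0, 104.0), (0.0, 0.0), 0.0)
```

View pics/w3.png

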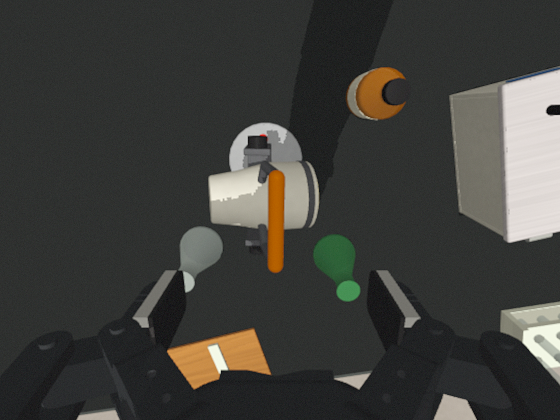

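Wrist view: the bar is upright at column 275.6, rows 170–272, with the lens to the right (toward the box at 460–560). I'll compute the beam from it.

```bash
python3 - <<'E'
from h import *
s,p,r=tool();w=optics.read_camera("wrist");im=w["image"]
hsv=cv2.cvtColor(im,cv2.COLOR_RGB2HSV)
m=((hsv[...,0]<18)&(hsv[...,0]>5)&(hsv[...,1]>200)&(hsv[...,2]>120)).astype(np.uint8)
m[:,300:]=0;m[:160]=0;m[290:]=0
ys,xs=np.nonzero(m);top=[xs[ys<185].mean(),ys.min()];bot=[xs[ys>258].mean(),ys.max()]
T=np.eye(4);T[:3,:3]=r.as_matrix();T[:3,3]=p;cw=np.linalg.inv(T@w["T_tool_cam"])
A=atz(w["mtx"],cw,top,.3133);B=atz(w["mtx"],cw,bot,.3133)
d=A-B if (A-B)[0]<0 else B-A
yaw=np.arctan2(d[1],d[0])-np.pi/2;mid=(A+B)/2
print(top,bot,A,B,np.linalg.norm(d),"yaw",np.degrees(yaw),mid)
h=np.array([np.cos(yaw),np.sin(yaw)])
# foot ellipse centre check
g=(np.abs(im.astype(int).max(2)-im.astype(int).min(2))<14)&(im.min(2)>100)
for piv in ([.491,-.198],):
    o=(mid[:2]-piv);print("along",o@h,"side",o@[-h[1],h[0]],"tilt",np.arcsin(o@h/.075))
    dd=np.array([.569,.216])-piv;print("want yaw",np.degrees(np.arctan2(*dd[::-1])),"tilt",np.arctan2(.24-.1475,np.hypot(*dd)))
for n in("lamp_pivot","flask_b"):
  for q in optics.silhouettes("wrist",n)[:2]:print(n,q["conf"],q["box"])
c=np.linalg.inv(w["T_tool_cam"])
print("foot pred px",[(lambda c:(w["mtx"]@[c[0]/-c[2],c[1]/c[2],1])[:2])((cw@np.array([.491+.06*np.cos(a),-.198+.06*np.sin(a),.0,1]))) for a in np.radians([79,169,259,349])])
E
```

```text
[np.float64(275.84090909090907), np.int64(172)] [np.float64(274.8894230769231), np.int64(274)] [ 0.45604464 -0.17320509  0.3133    ] [ 0.53393141 -0.18860591  0.3133    ] 0.07939479773261741 yaw 78.81498851648013 [ 0.49498802 -0.1809055   0.3133    ]
along 0.017543391178448806 side -0.0005963209079073922 tilt 0.236099251409552
want yaw 79.33021719550334 tilt 0.21613723530649903
lamp_pivot 0.68 [208.0, 159.2, 321.8, 274.0]
flask_b 0.79 [178.4, 230.2, 222.6, 291.7]
flask_b 0.72 [312.7, 236.2, 361.5, 302.4]
foot pred px [array([301.30640643, 160.20201174]), array([265.36486416, 122.80654345]), array([229.71893797, 159.74273966]), array([265.65589955, 194.63106088])]
```

Foot prediction agrees with the picture; yaw is within 0.5°, tilt within about 1°. I'll move above the handle, where the outer cameras see the lamp free, and recheck.

```bash
python3 -c "
from h import *
togo([.4743,.2095,.30],3.8)"
```

```text
shift [ 8.97 37.96 11.14] turn [-0.1 -0.2 75.6] q [-0.48  0.16  0.54  1.95  0.   -0.29] F [-0.6  0.6 -0.4] t 6.1833
```

```bash
python3 -m creep '[2,8,0,0,0,10,0, 4,16,0,0,0,20,0, 8.9,38,3,0,0,75.5,0, 8.9,38,6,0,0,75.5,0, 8.9,38,11,0,0,75.5,0, 8.9,38,11,0,0,75.5,0, 8.9,38,11,0,0,75.5,0, 8.9,38,11,0,0,75.5,0, 8.9,38,11,0,0,75.5,0, 8.9,38,11,0,0,75.5,0, 8.9,38,11,0,0,75.5,0, 8.9,38,11,0,0,75.5,0]'
python3 -m creep '[0,0,0,0,0,0,0, 0,0,0,0,0,0,0]'
python3 - <<'E'
from h import *
togo([.4743,.2095,.30],3.8)
w=optics.read_camera("wrist");cv2.imwrite("pics/w4.png",w["image"][...,::-1])
for n in("top","scene"):
    cv2.imwrite(f"pics/{n}4.png",optics.read_camera(n)["image"][...,::-1])
a=cv2.imread("pics/scene4.png")[110:200,190:270];b=cv2.imread("pics/top4.png")[195:285,355:435]
f=dict(interpolation=cv2.INTER_CUBIC)
cv2.imwrite("pics/c4.png",np.hstack([cv2.resize(a,(400,450),**f),cv2.resize(b,(400,450),**f)]))
E
```

```text
time_s: 7.18
tool_pos: [0.4726, 0.2139, 0.2969]
tcp_rot: [-0.003, 0.682, 0.731, -0.003]
contact_force: [-0.0, -0.8, -0.7]
gripper_width: 0.996
finger_force: 0.0
time_s: 7.35
tool_pos: [0.4747, 0.2094, 0.3011]
tcp_rot: [-0.001, 0.682, 0.732, -0.001]
contact_force: [0.2, -1.0, 0.0]
gripper_width: 1.005
finger_force: 0.0
shift [ 0.01 -0.04  0.11] turn [-0.2  0.1  0.3] q [ 0.29  0.05  0.19  1.71 -0.    1.79] F [ 0.2 -1.   0. ] t 7.35
```

View pics/c4.png

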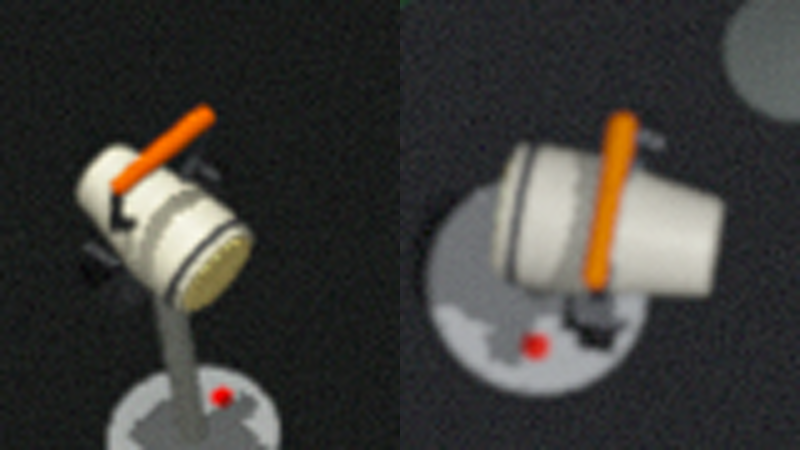

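View pics/w4.png

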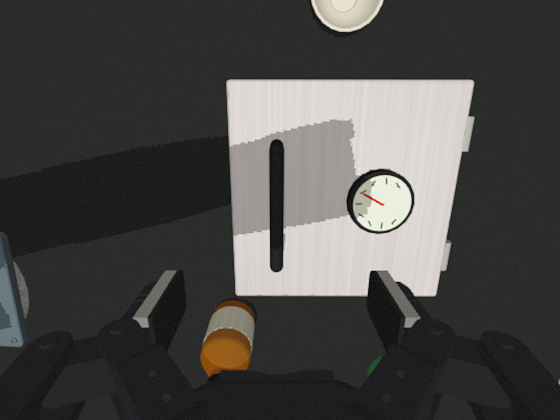

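The left crop (scene) shows the bar ends at (117,188) and (208,113) and the lens centre at (215,272). The right crop (top) shows the bar ends at (223,122) and (197,283) and the foot centre at (138,288). The wrist view shows the handle upright at column 276 between the fingers and the dial at (381,202). I'll fit the head pose.

```bash
python3 - <<'E'
from h import *
S=optics.read_camera("scene");T=optics.read_camera("top")
s=lambda *c:(np.array(c)+.5)/5-.5+[190,110]; t=lambda *c:(np.array(c)+.5)/5-.5+[355,195]
def proj(C,X):
    c=C["camera_from_world"]@np.append(X,1);return (C["mtx"]@[c[0]/-c[2],c[1]/c[2],1])[:2]
def res(v,full=True):
    px,py,yaw,tilt,L,f=v;M=R.from_euler('ZY',[yaw,tilt]).as_matrix();P=np.array([px,py,.24])
    bl=P+M@[0,L,.075];br=P+M@[0,-L,.075];le=P+M@[f,0,0];ft=np.array([px,py,.012])
    return np.r_[proj(S,bl)-s(117,188) if bl[0]>br[0] else proj(S,br)-s(117,188)*0-s(208,113)*0-s(117,188)*0-s(208,113)+0,
      proj(S,br)-s(117,188),proj(T,br)-t(223,122),proj(T,bl)-t(197,283),proj(S,le)-s(215,272),proj(T,ft)-t(138,288),(L-.036)/.001,(f-.0475)/.002]
def res2(v):
    px,py,yaw,tilt,L,f=v;M=R.from_euler('ZY',[yaw,tilt]).as_matrix();P=np.array([px,py,.24])
    bl=P+M@[0,L,.075];br=P+M@[0,-L,.075];le=P+M@[f,0,0];ft=np.array([px,py,.012])
    return np.r_[proj(S,bl)-s(208,113),proj(S,br)-s(117,188),proj(T,br)-t(223,122),proj(T,bl)-t(197,283),proj(S,le)-s(215,272),proj(T,ft)-t(138,288),(L-.036)/.002,(f-.0475)/.003]
o=least_squares(res2,[.491,-.198,1.37,.22,.036,.0475]);print(o.x,np.degrees(o.x[2]),np.round(o.fun,1))
J=np.linalg.inv(o.jac.T@o.jac);print("sd",np.sqrt(np.diag(J)))
s_,p,r=tool();w=optics.read_camera("wrist")
M=np.eye(4);M[:3,:3]=r.as_matrix();M[:3,3]=p;cw=np.linalg.inv(M@w["T_tool_cam"])
for n,q,z in(("dial",(381,202),.1445),("hU",(276.5,146),.1685),("hD",(276,266),.1685)):print(n,atz(w["mtx"],cw,q,z))
d=np.array([.569,.216])-o.x[:2];print("want",np.degrees(np.arctan2(d[1],d[0])),[np.arctan2(.24-z,np.hypot(*d)) for z in(.1445,.153)])
E
```

```text
[ 0.49167916 -0.19721375  1.3874854   0.23318667  0.03661352  0.04831114] 79.49705775184879 [-0.5  0.3  0.   0.2  0.1  0.4 -0.3  0.4 -0.2 -0.2 -0.2 -0.4  0.3  0.3]
sd [0.00133166 0.00231571 0.03312231 0.03406893 0.00108958 0.00231459]
dial [0.57058388 0.21466129 0.1445    ]
hU [0.47222603 0.26094864 0.1685    ]
hD [0.47876475 0.15630672 0.1685    ]
want 79.4013413424583 [np.float64(0.22338114667641018), np.float64(0.2040719340972796)]
```

Yaw is spot on (79.5° against 79.4°). Tilt is 0.234, but about 0.213 would suit the dial both shut and slightly open. There is plenty of time, so I'll go back for a 1.5 mm correction of the bar.

```bash
python3 -c "
from h import *
togo([.4945,-.1815,.413],79.4)"
```

```text
shift [-39.05  -0.76 -11.  ] turn [  0.1   0.  -75.5] q [ 0.28  0.05  0.2   1.71 -0.    1.79] F [-0.1  0.6  0.4] t 7.65
```

```bash
python3 -m creep '[0,0,-5,0,0,0,0, 0,0,-11,0,0,0,0, -39.05,-0.75,-11,0,0,-75.5,0, -39.05,-0.75,-11,0,0,-75.5,0, -39.05,-0.75,-11,0,0,-75.5,0, -39.05,-0.75,-11,0,0,-75.5,0, -39.05,-0.75,-11,0,0,-75.5,0, -39.05,-0.75,-11,0,0,-75.5,0, -39.05,-0.75,-11,0,0,-75.5,0, -39.05,-0.75,-11,0,0,-75.5,0, -39.05,-0.75,-11,0,0,-75.5,0, -39.05,-0.75,-11,0,0,-75.5,0]'
python3 -m creep '[0,0,0,0,0,0,0, 0,0,0,0,0,0,0, 0,0,0,0,0,0,0]'
python3 -c "
from h import *
togo([.4945,-.1805,.323],79.4)"
```

```text
time_s: 8.65
tool_pos: [0.4935, -0.1607, 0.4118]
tcp_rot: [0.001, 0.194, 0.981, -0.0]
contact_force: [1.3, -0.3, 0.3]
gripper_width: 0.999
finger_force: 0.0
time_s: 8.9
tool_pos: [0.4938, -0.1586, 0.4112]
tcp_rot: [0.0, 0.197, 0.98, 0.0]
contact_force: [0.9, 0.7, -0.1]
gripper_width: 0.998
finger_force: 0.0
shift [-0.91 -1.99  8.82] turn [  0.    0.  -12.2] q [-0.44  0.14  0.52  1.95  0.   -0.04] F [ 0.9  0.7 -0.1] t 8.9
```

```bash
python3 -m creep '[-0.9,-2,0,0,0,-6,0, -0.9,-2,2,0,0,-12.2,0, -0.9,-2,5,0,0,-12.2,0, -0.9,-2,8.8,0,0,-12.2,0, -0.9,-2,8.8,0,0,-12.2,0, -0.9,-2,8.8,0,0,-12.2,255, -0.9,-2,8.8,0,0,-12.2,255, -0.9,-2,8.8,0,0,-12.2,255, -0.9,-2,8.8,0,0,-12.2,255, -0.9,-2,8.8,0,0,-12.2,255, -0.9,-2,8.8,0,0,-12.2,255, -0.9,-2,8.8,0,0,-12.2,255]'
python3 -m creep '[0,-0.07,0,0,0,0,255, 0,-0.14,0,0,0,0,255, 0,-0.21,0,0,0,0,255, 0,-0.27,0,0,0,0,255, 0,-0.27,0,0,0,0,255, 0,-0.27,0,0,0,0,255]'
python3 -c "
from h import *
togo([.4944,-.1833,.323],79.4)"
```

```text
time_s: 9.9
tool_pos: [0.4959, -0.1809, 0.3262]
tcp_rot: [0.003, 0.091, 0.996, -0.001]
contact_force: [1.3, -0.1, 6.3]
gripper_width: 0.128
finger_force: 24.3
time_s: 10.4
tool_pos: [0.4957, -0.182, 0.3264]
tcp_rot: [0.004, 0.091, 0.996, 0.001]
contact_force: [1.5, 3.3, 6.2]
gripper_width: 0.129
finger_force: 24.5
shift [ 0.11 -0.15  0.34] turn [0.1 0.4 0.2] q [-0.48  0.08  0.27  1.76  0.   -0.3 ] F [1.5 3.3 6.2] t 10.4
```

```bash
python3 -m creep '[0,-0.03,0,0,0,0,255, 0,-0.03,0,0,0,0,0, 0,-0.03,0,0,0,0,0, 0,-0.03,0,0,0,0,0, 0,-0.03,0,0,0,0,0, 0,-0.03,0,0,0,0,0, 0,0,-4,0,0,0,0, 0,0,-8,0,0,0,0, 0,0,-9,0,0,0,0]'
python3 -c "
from h import *
togo([.4752,.2092,.27],3.8)"
```

```text
time_s: 11.15
tool_pos: [0.4936, -0.1829, 0.4167]
tcp_rot: [0.002, 0.091, 0.996, -0.001]
contact_force: [-1.3, -0.1, 2.0]
gripper_width: 1.0
finger_force: 0.0
shift [ 8.97 38.24 14.59] turn [ 0.1  0.2 75.7] q [-0.48  0.17  0.56  1.96 -0.   -0.3 ] F [-1.3 -0.1  2. ] t 11.15
```

```bash
python3 -m creep '[2,8,0,0,0,10,0, 4,16,0,0,0,20,0, 9,38.2,3,0,0,75.7,0, 9,38.2,6,0,0,75.7,0, 9,38.2,14,0,0,75.7,0, 9,38.2,14,0,0,75.7,0, 9,38.2,14,0,0,75.7,0, 9,38.2,14,0,0,75.7,0, 9,38.2,14,0,0,75.7,0, 9,38.2,14,0,0,75.7,0, 9,38.2,14,0,0,75.7,0, 9,38.2,14,0,0,75.7,0]'
python3 -m creep '[0,0,0,0,0,0,0, 0,0,0,0,0,0,0]'
python3 - <<'E'
from h import *
togo([.475,.209,.1745],3.8)
for n in("top","scene"):
    cv2.imwrite(f"pics/{n}5.png",optics.read_camera(n)["image"][...,::-1])
a=cv2.imread("pics/scene5.png")[110:200,190:270];b=cv2.imread("pics/top5.png")[195:285,355:435]
f=dict(interpolation=cv2.INTER_CUBIC)
cv2.imwrite("pics/c5.png",np.hstack([cv2.resize(a,(400,450),**f),cv2.resize(b,(400,450),**f)]))
E
```

```text
time_s: 12.15
tool_pos: [0.4724, 0.2131, 0.2684]
tcp_rot: [-0.003, 0.683, 0.731, -0.002]
contact_force: [0.7, -0.7, -0.1]
gripper_width: 1.0
finger_force: 0.0
time_s: 12.32
tool_pos: [0.4745, 0.2091, 0.2725]
tcp_rot: [-0.0, 0.682, 0.731, -0.001]
contact_force: [0.5, 0.4, 0.3]
gripper_width: 0.999
finger_force: 0.0
shift [-0.    0.06  9.8 ] turn [-0.1  0.1  0.2] q [ 0.29  0.04  0.12  1.66 -0.    1.79] F [0.5 0.4 0.3] t 12.3167
```

View pics/c5.png

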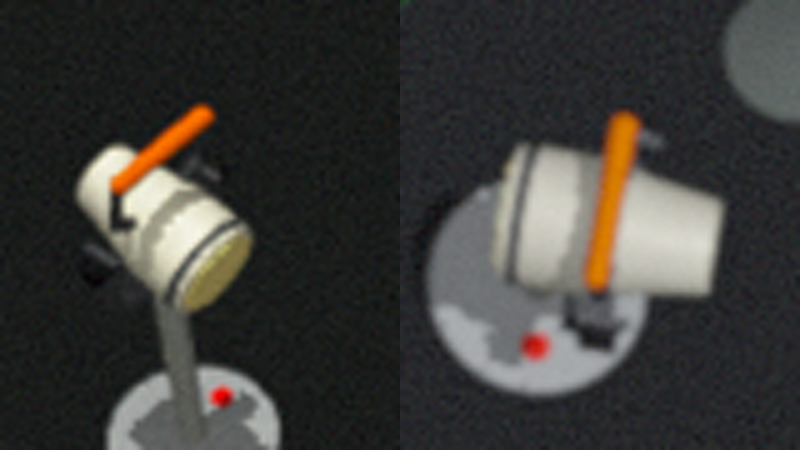

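The lamp's bar has shifted slightly as intended. Descend on the handle and grip.

```bash
python3 -m creep '[0,0.05,3.5,0,0,0,0, 0,0.05,7,0,0,0,0, 0,0.05,9,0,0,0,0, 0,0.05,9.7,0,0,0,0, 0,0.05,9.7,0,0,0,255, 0,0.05,9.7,0,0,0,255, 0,0.05,9.7,0,0,0,255, 0,0.05,9.7,0,0,0,255, 0,0.05,9.7,0,0,0,255, 0,0.05,9.7,0,0,0,255, 0,0.05,9.7,0,0,0,255, 0,0.05,9.7,0,0,0,255]' 50
python3 - <<'E'
from h import *
togo([.475,.209,.1745],3.8)
for t in np.arange(.02,.15,.02):
    print(round(t,2),np.round([(-.165*np.cos(t)+.054*np.sin(t)+.165)*100,-(.165*np.sin(t)+.054*np.cos(t)-.054)*100,np.degrees(t)],2))
E
```

```text
time_s: 13.42
tool_pos: [0.4744, 0.2092, 0.1776]
tcp_rot: [-0.0, 0.683, 0.731, -0.0]
contact_force: [-3.7, -0.8, 6.6]
gripper_width: 0.118
finger_force: 48.8
shift [-0.02  0.06  0.31] turn [-0.1 -0.   0.1] q [ 0.29  0.03 -0.08  1.47  0.    1.79] F [-3.7 -0.8  6.6] t 13.4167
0.02 [ 0.11 -0.33  1.15]
0.04 [ 0.23 -0.66  2.29]
0.06 [ 0.35 -0.98  3.44]
0.08 [ 0.48 -1.3   4.58]
0.1 [ 0.62 -1.62  5.73]
0.12 [ 0.77 -1.94  6.88]
0.14 [ 0.91 -2.25  8.02]
```

```bash
python3 -m creep '[0,0.05,-0.15,0.6,0,0,255, 0,0.11,-0.33,1.1,0,0,255, 0,0.17,-0.5,1.7,0,0,255, 0,0.23,-0.66,2.3,0,0,255, 0,0.29,-0.82,2.9,0,0,255, 0,0.35,-0.98,3.4,0,0,255, 0,0.35,-0.98,3.4,0,0,255, 0,0.35,-0.98,3.4,0,0,255]'
```

```text
time_s: 14.08
tool_pos: [0.4761, 0.2092, 0.181]
tcp_rot: [-0.024, 0.682, 0.73, -0.026]
contact_force: [-6.3, 1.8, -14.4]
gripper_width: 0.122
finger_force: 49.1
```

```bash
python3 -m creep '[0,0.05,-0.16,0.6,0,0,255, 0,0.1,-0.32,1.1,0,0,255, 0,0.15,-0.48,1.7,0,0,255, 0,0.15,-0.48,1.7,0,0,255, 0,0.15,-0.48,1.7,0,0,255]'
```

```text
time_s: 14.5
tool_pos: [0.4799, 0.2095, 0.1914]
tcp_rot: [-0.031, 0.682, 0.73, -0.033]
contact_force: [-7.0, 1.5, -3.0]
gripper_width: 0.117
finger_force: 50.6
```

```bash
python3 -m creep '[0,0.03,-0.17,0.6,0,0,255, 0,0.06,-0.34,1.1,0,0,255, 0,0.1,-0.5,1.7,0,0,255, 0,0.1,-0.5,1.7,0,0,255, 0,0.1,-0.5,1.7,0,0,255, 0,0.1,-0.5,1.7,0,0,255]'
python3 - <<'E'
from h import *
s,p,r=tool();w=optics.read_camera("wrist")
hp=p+r.apply([0,0,.006]);print("grasp",hp,"pitch",r.as_euler('xyz',degrees=True),s["contact_force"])
n=np.array([np.cos(np.radians(3.8)),np.sin(np.radians(3.8)),0]);d=hp-np.array([.475,.209,0])-np.array([0,0,.1685]);print(d@n,d[2])
cv2.imwrite("pics/w6.png",w["image"][...,::-1])
a=optics.read_camera("scene")["image"][...,::-1];cv2.imwrite("pics/c6.png",np.hstack([cv2.resize(w["image"][...,::-1],(400,300)),cv2.resize(a[110:320,180:460],(400,300))]))
E
```

```text
time_s: 15.0
tool_pos: [0.4824, 0.2097, 0.1969]
tcp_rot: [-0.041, 0.682, 0.729, -0.043]
contact_force: [-5.5, 0.5, -1.3]
gripper_width: 0.119
finger_force: 50.7
grasp [0.48164742 0.20963683 0.19094836] pitch [-1.73217501e+02 -3.20772202e-02  9.38542604e+01] [-5.46804969  0.48665528 -1.34475195]
0.006675010532854779 0.022448364443789393
```

View pics/c6.png

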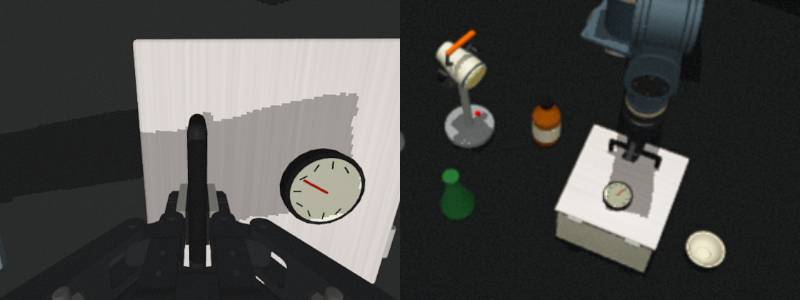

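Left (wrist): the handle is held in the fingers, with the dial at about (322,186) in the crop. Right (scene): the lamp faces the box and everything else stands where it was. A quick check of the lid angle from the dial's pixel comes next.

```bash
python3 - <<'E'
from h import *
s,p,r=tool();w=optics.read_camera("wrist");im=w["image"]
M=np.eye(4);M[:3,:3]=r.as_matrix();M[:3,3]=p;cw=np.linalg.inv(M@w["T_tool_cam"])
sub=im[200:320,385:515].astype(int);m=((sub[...,1]-sub[...,2]>12)&(sub.min(2)>90)).astype(np.uint8)
c,_=cv2.findContours(m,cv2.RETR_EXTERNAL,cv2.CHAIN_APPROX_NONE);e=cv2.fitEllipse(cv2.convexHull(max(c,key=cv2.contourArea)));print("dial px",e[0][0]+385,e[0][1]+200,e[1])
n=np.array([np.cos(np.radians(3.8)),np.sin(np.radians(3.8)),0]);H=np.array([.5698,.2155,.1205])+.07*n
for t in(.08,.1,.12,.14,.16):
    X=H+n*(-.07*np.cos(t)+.024*np.sin(t))+np.array([0,0,.07*np.sin(t)+.024*np.cos(t)])
    q=cw@np.append(X,1);F=H+n*(-.208*np.cos(t)+.012*np.sin(t))+np.array([0,0,.208*np.sin(t)+.012*np.cos(t)]);g=cw@np.append(F,1)
    print(t,(w["mtx"]@[q[0]/-q[2],q[1]/q[2],1])[:2],"edge",(w["mtx"]@[g[0]/-g[2],g[1]/g[2],1])[:2])
print(s["contact_force"],s["tool_pos"],s["time_s"])
E
```

```text
dial px 455.4803466796875 265.389404296875 (84.68138122558594, 103.80272674560547)
0.08 [452.95263974 264.84619548] edge [204.81588535 251.18091296]
0.1 [455.18546681 266.07957917] edge [203.47599476 254.24252   ]
0.12 [457.49797073 267.32468074] edge [202.22499974 257.43748683]
0.14 [459.89076788 268.58107899] edge [201.06954859 260.7733534 ]
0.16 [462.36441992 269.8483226 ] edge [200.01687295 264.25821638]
[-5.23218656  0.17397968 -1.42358193] [0.48234689 0.20969201 0.19689471] 15.1
```

The lid angle agrees with about 0.11–0.12 rad (about 25 mm gap), and the hold is steady. Handing in.

```bash
python3 -c "
from station import ctrl
print(ctrl.finish_job())"
```

```text
the job is handed in; nothing more can be done
None
```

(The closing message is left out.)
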